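# Chuck a router cutter and wind the lift down two counted turns

## Task

Put the straight cutter from the wooden block into the open chuck of the router table so that its shank stands on the bottom, and tighten the chuck by turning its sleeve clockwise until the jaws hold the cutter firmly upright. Then wind the lift down by exactly two full turns of its screw with the crank wheel (clockwise): the wheel was last wound up, so first take up its slack until the index collar below it starts to turn, and count only from there. Leave the other cutters in the block and let go of everything.

Things in the scene. Friction and masses are not known exactly. Their poses are not given: they have to be found in the camera images.
- router_table: Low bench router table, fixed, on a narrow foot: black top 260 x 340 mm, 130 mm above the bench; its grey lift plate carries the chuck (-y half) and the crank wheel (+y half). Origin under its centre at bench height; x points away from the front with the switch, z up. Chuck axis at (-20, -80) mm, wheel axis at (-20, +80) mm. A fence 50 mm high stands 103 mm behind both axes.
- lift: Carriage that carries the chuck; one clockwise turn of the screw moves it 12 mm straight down. Origin on the chuck axis, level with the table's top (130 mm above the bench) while the lift is fully up, as at the start. It holds three steel jaws coupled to the sleeve: open they leave a hole 19 mm wide; 1 rad of the sleeve moves each 3.5 mm towards the axis.
- chuck_mouth (a point): Centre of the top rim of the chuck sleeve, on the chuck axis, z up; at the start 26 mm above the table's top. The bottom of the bore, on which a shank stands, is 60 mm below it, the tops of the jaws 4 mm below it. The rim is open 35 mm wide, the hole between the open jaws 19 mm.
- sleeve (a joint): Turn (rad) of the knurled chuck sleeve: 0 = jaws open (start), grows clockwise from above, stop at 1.6. It is 51 mm wide, its upper 26 mm above the table: pinch it there from above, the cutter fits between the fingers. On a 12 mm shank the jaws touch at about 1.0; turning on to about 1.2 grips firmly. Takes 0.25 N m, up to 0.5 when gripping; it may ease back 0.1 rad when let go.
- wheel_axis (a point): Point on the vertical axis of the crank wheel at the height of its rim, 37 mm above the table's top; it does not move. The steel wheel measures 123 mm over its rim, with three spokes.
- crank (a point): On the axis of the upright black handle on the wheel's rim, 28 mm above the handle's foot, 74 mm above the table's top; the handle's top is 17 mm higher (221 mm above the bench). The handle is 45 mm tall, 23 mm thick and spins freely on its pin, so it can be held at a constant gripper yaw while led round its circle (radius 55 mm about the wheel axis).
- screw (a joint): Turn (rad) of the lift screw and its index collar (aluminium, 80 mm wide, marked in twentieths, one bold mark, just under the wheel): 0 = lift fully up (start), grows clockwise from above; two turns = 12.57. The wheel has lost motion: at the start it turns 0.25 to 0.6 turn clockwise almost freely before it takes the screw along (0.3 N m, 6 N at the handle). Stays where left.
- bit_block: Hardwood block 60 x 230 x 50 mm, fixed, with three upright holes 14.5 mm wide and 40 mm deep, in a line along its y axis at -75, 0 and +75 mm, one cutter in each; which stands where varies. Origin under its centre.
- straight_bit: The cutter to fit, 88 mm tall, 130 to 210 g: plain cylindrical dark head 30 mm in diameter (58 to 88 mm above its origin) on a bright shank 12 mm in diameter. Origin at the centre of the shank's foot, z up along the axis. In the block its foot is 10 mm above the bench; it may lean a few degrees.
- dovetail_bit: Another cutter, 87 mm tall, same shank; its head flares upwards from 15 to 30 mm in diameter. Origin at the shank's foot. Stays in the block.
- roundover_bit: Another cutter, 88 mm tall, same shank; head 38 mm wide at the bottom, curving in to a small bearing 19 mm wide on top. Origin at the shank's foot. Stays in the block.
- sanding_block: Bystander: beech sanding block 63 x 112 x 33 mm lying on the bench at the right. Origin under its centre.
- ring_cup: Bystander: small wooden cup with a ring handle, 48 x 74 x 36 mm, standing near the bench's front edge between cutter block and router table. Origin under its middle.
- mallet: Bystander: turned wooden mallet 200 mm tall, 74 mm thick, standing on its head on the bench at the right. Origin under its centre.

How it is judged:
By the outcome, as a careful person would: the job done as asked, in the order asked, and still so for the second after the job is handed in, with the robot touching nothing.
It also fails if it takes over 70 s, if anything falls off the work surface, if the arm or the gripper's body presses on something with over 40 N, if the wrist force passes 120 N, or if a joint passes its speed limit or range.

## Robot

A 6-joint arm with a two-finger parallel gripper is mounted at the origin on a cart in front of the work surface, level with it; the furniture and walls round the work are solid. World frame = base frame: x ahead of the robot, y to its left, z up, the work surface at z = 0. Lengths are in m, angles in rad, forces in N, time in s.
With the tool pointing down it reaches from about 0.3 to 0.825 m from the base axis. Payload 5.4 kg.
Tool frame: the origin (TCP) lies at the very end of the fingers, on their centre line; the grasp point (between the pads) lies 19 mm behind it; z points along the fingers, y is the line along which they close (so a half turn about z gives the same grasp; the last joint's range is limited). The gripper opens to 92 mm and grips with 3 to 60 N. Pads are 20 mm wide; open, the fingers measure 128 mm over their backs; the gripper's body (75 mm by 189 mm) begins 69 mm behind the grasp point.
Start: joints at [-1.535, 0.158, 1.597, -0, 1.386, -0.21], TCP at [0.14, -0.558, 0.215] pointing down, gripper open.
Joint ranges: [-2.91, 2.91], [-0.94, 2.29], [0.18, 2.7], [-1.29, 4.43], [0.17, 2.64], [-3, 3]. Speed limits (rad/s): [2.57, 2.57, 3.14, 3.14, 3.14, 3.14].

## Interface

Orientations are given as a rotation vector (axis times angle).
In Python, from workcell import bot gives the robot as it stands. Calls block until the motion is done:
- bot.goto(position, orientation): joint-space move of the TCP to a pose.
- bot.line_to(position, rot=None, max_speed=0.15): straight line of the TCP; rot=None keeps the orientation; max_speed is the mean speed in m/s.
- bot.set_joints(angles): joint-space move.
- bot.set_gripper(opening, newtons=None): opening from 0.0 (shut) to 1.0 (fully open); newtons is the grip in N (None keeps the last); returns when the fingers have stopped.
- bot.hold(seconds).
- bot.inverse_kinematics(position, orientation): joint angles nearest the present ones, or None.
- bot.read_camera(name): name is "scene" or "top" or "wrist"; returns a dict with "pixels" (384x512x3 uint8, blue, green, red), "fx", "fy", "cx", "cy" (pixels), "R" (3x3) and "t" (3): a world point X has camera coordinates R X + t. Camera axes: x right, y down, z forward; pixel columns grow to the right and rows downward; lengths in m; the calibration is good to about 2 mm. A picture is of the moment at which its call begins. There is no depth.
A pose or a line that the arm cannot do raises bot.MotionError and nothing moves.
- bot.job_done(): hands the job in; it is judged then, once.
Readings, each from a call of its own:
- bot.current_clock(): time.
- bot.current_joints(): joint angles.
- bot.current_joint_vel(): joint speeds.
- bot.current_effort(): joint torques, N m.
- bot.current_ee_pos(): TCP position.
- bot.current_tool_rot(): TCP orientation.
- bot.current_contact_force(): force on the tool from outside, world axes, zero at the start.
- bot.current_ft_torque(): the same for the moment, N m.
- bot.current_opening(): opening from 0.0 (shut) to 1.0 (fully open).
- bot.current_grip_force(): force on a finger pad.
Only numpy, scipy, OpenCV 4.12 (cv2) and the standard library are available. Lean on these libraries where they do the work, as an engineer would, in place of code of your own. Each camera call takes 0.05 s, during which the arm holds its last target. There are 200 camera calls.

## Working session

There is one attempt and no reset: what is moved stays moved. The work goes in short steps, each a Python script; the robot and the scene stay as the last script left them, time stands still between calls to the robot, and variables do not carry over. Pictures are saved under pics/ and viewed, at most 10 in all, crops included, and the job is handed in when it is done.

```bash
mkdir -p pics; ls; python3 - <<'E'
from workcell import bot
import cv2,numpy as np
for n in ("scene","top"):
    c=bot.read_camera(n); cv2.imwrite(f"pics/{n}0.png",c["pixels"])
    print(n,c["fx"],c["fy"],c["cx"],c["cy"],np.round(c["R"],4).tolist(),np.round(c["t"],4).tolist())
print(bot.current_clock(),bot.current_tool_rot())
E
```

```text
pics
scene 407.30736804771743 407.30736804771743 251.50003268908065 190.24404954612254 [[-0.858, -0.5135, 0.0117], [-0.303, 0.4876, -0.8188], [0.4148, -0.706, -0.574]] [0.3448, 0.285, 1.0828]
top 407.8038370943264 407.8038370943264 255.8846077368072 188.44181570886937 [[-0.0094, -0.9997, -0.0227], [-0.9916, 0.0122, -0.1284], [0.1287, 0.0214, -0.9915]] [-0.064, 0.488, 1.5072]
0.1 [-3.11624343e+00 -3.84937570e-01 -2.28109524e-04]
```

View pics/scene0.png

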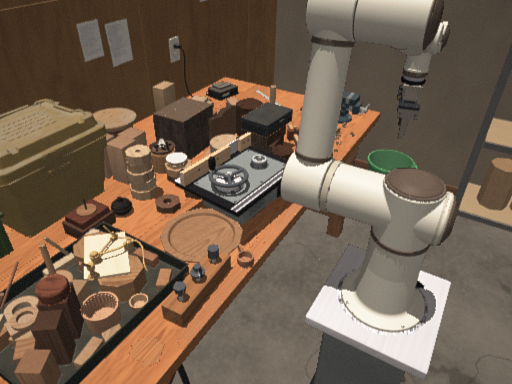

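View pics/top0.png

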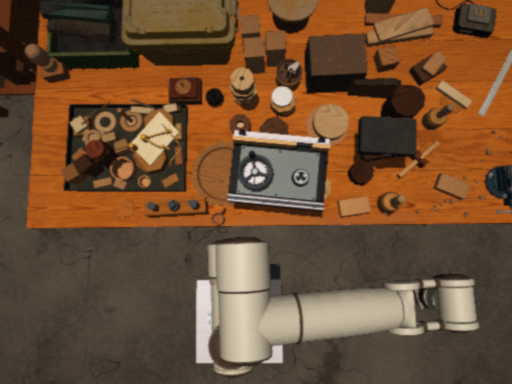

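The scene view shows the block with three cutters near (180,290), (197,272) and (213,255). The top view has the wheel at about (256,171), the chuck at (301,177), and the cutters at (152,207), (173,206) and (194,205). Next I'll compute coarse positions and zoom in.

```bash
cat > h.py <<'E'
from workcell import bot
import cv2,numpy as np
from scipy.spatial.transform import Rotation as Ro
def ray(c,u,v,z):
    C=-c["R"].T@c["t"]; d=c["R"].T@np.array([(u-c["cx"])/c["fx"],(v-c["cy"])/c["fy"],1.])
    return C+d*(z-C[2])/d[2]
def proj(c,X):
    p=c["R"]@np.asarray(X,float)+c["t"]; return np.array([c["fx"]*p[0]/p[2]+c["cx"],c["fy"]*p[1]/p[2]+c["cy"]])
def down(yaw):  # tool down, tool y (closing) axis = R*( -y)...
    return (Ro.from_euler('z',yaw)*Ro.from_euler('x',np.pi)).as_rotvec()
E
python3 - <<'E'
from h import *
c=bot.read_camera("top"); s=bot.read_camera("scene")
for n,u,v,z in (("wheel",256,171,.167),("chuck",301,177,.156),("c1",152,207,.098),("c2",173,206,.098),("c3",194,205,.098)):
    print(n,np.round(ray(c,u,v,z),3))
a=cv2.resize(s["pixels"][225:335,150:270],None,fx=5,fy=5,interpolation=cv2.INTER_CUBIC)
cv2.imwrite("pics/a.png",a)
w=bot.read_camera("wrist"); R=Ro.from_rotvec(bot.current_tool_rot()).as_matrix()
C=-w["R"].T@w["t"]; print("cam in tool",R.T@(C-bot.current_ee_pos()),(w["R"]@R).round(3).tolist(),w["fx"],w["cx"],w["cy"])
for y in (0,np.pi/2,-np.pi/2): print(bot.inverse_kinematics([.45,0,.3],down(y)))
E
```

```text
wheel [ 0.53  -0.073  0.167]
chuck [ 0.509 -0.229  0.156]
c1 [0.416 0.304 0.098]
c2 [0.418 0.228 0.098]
c3 [0.421 0.153 0.098]
cam in tool [ 0.08062265  0.00046942 -0.16911523] [[0.0, 1.0, -0.0], [-0.959, 0.0, -0.283], [-0.283, 0.0, 0.959]] 265.2036101654093 258.4097544022937 193.26370616481276
[-2.69702232e-01 -2.22043265e-01  1.80138260e+00 -4.44089210e-16
  1.56225332e+00  1.30109410e+00]
[-0.26970223 -0.22204326  1.8013826   0.          1.56225332 -0.26970223]
[-2.69702232e-01 -2.22043265e-01  1.80138260e+00 -4.44089210e-16
  1.56225332e+00  2.87189042e+00]
```

View pics/a.png

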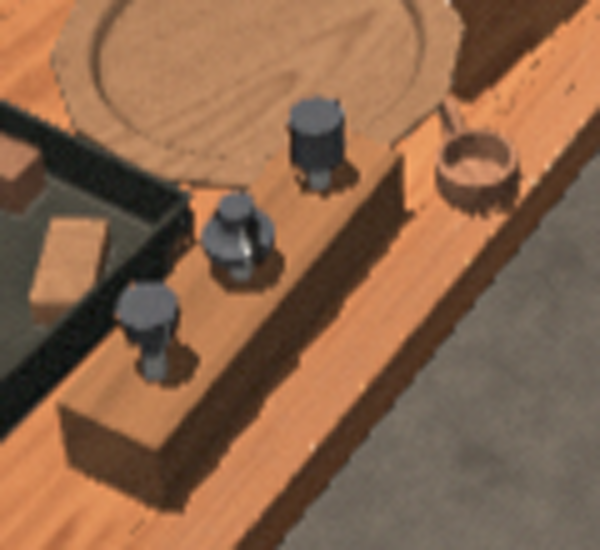

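The crop shows the straight cutter (plain cylinder) at (317,130). It is the nearest of the three to the router table, with roundover in the middle and dovetail at the far end. I'll look with the wrist camera from above both areas.

```bash
python3 - <<'E'
from h import *
p=bot.current_ee_pos(); bot.line_to([p[0],p[1],.36],max_speed=.4)
bot.goto([.51,-.15,.31],down(0))
w=bot.read_camera("wrist"); cv2.imwrite("pics/w1.png",w["pixels"]); np.savez("w1.npz",**w)
bot.goto([.44,.152,.26],down(0))
w=bot.read_camera("wrist"); cv2.imwrite("pics/w2.png",w["pixels"]); np.savez("w2.npz",**w)
print(bot.current_clock(),bot.current_joints())
E
```

```text
4.0583 [ 7.00657630e-02 -1.62190303e-01  1.82701768e+00 -3.62443939e-04
  1.47609647e+00  1.64252362e+00]
```

View pics/w1.png

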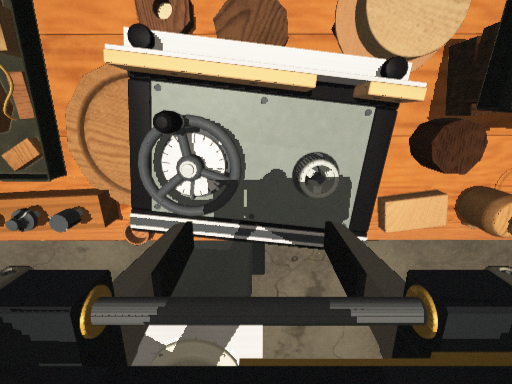

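View pics/w2.png

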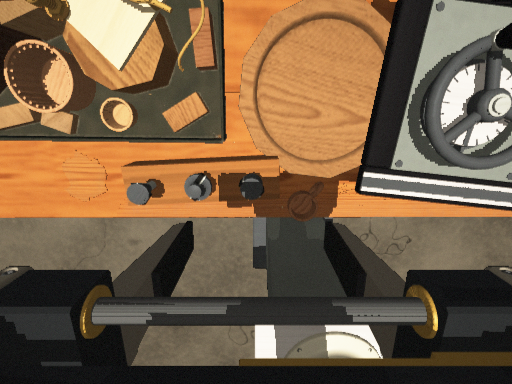

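w1 shows the wheel rim centre at about (190,165), the handle top at (167,121) and the chuck at (316,175). w2 has the straight cutter at (251,186). I'll make one composite of zoomed crops to get exact pixels.

```bash
python3 - <<'E'
from h import *
w1=dict(np.load("w1.npz"));w2=dict(np.load("w2.npz"))
def crop(w,u,v,r,s): return cv2.resize(w["pixels"][v-r:v+r,u-r:u+r],(s,s),interpolation=cv2.INTER_CUBIC)
a=np.hstack([np.vstack([crop(w1,317,175,32,260),crop(w2,251,186,32,260)]),crop(w1,191,160,65,520)])
cv2.imwrite("pics/b.png",a)
for n,w,u,v,z in (("wheel",w1,191,165,.167),("handle",w1,167,121,.221),("chuck",w1,316,175,.156),("bit",w2,251,185,.098)): print(n,np.round(ray(w,u,v,z),4))
E
```

```text
wheel [ 0.5335 -0.0712  0.167 ]
handle [ 0.5852 -0.0656  0.221 ]
chuck [ 0.5188 -0.2231  0.156 ]
bit [0.4348 0.1601 0.098 ]
```

View pics/b.png

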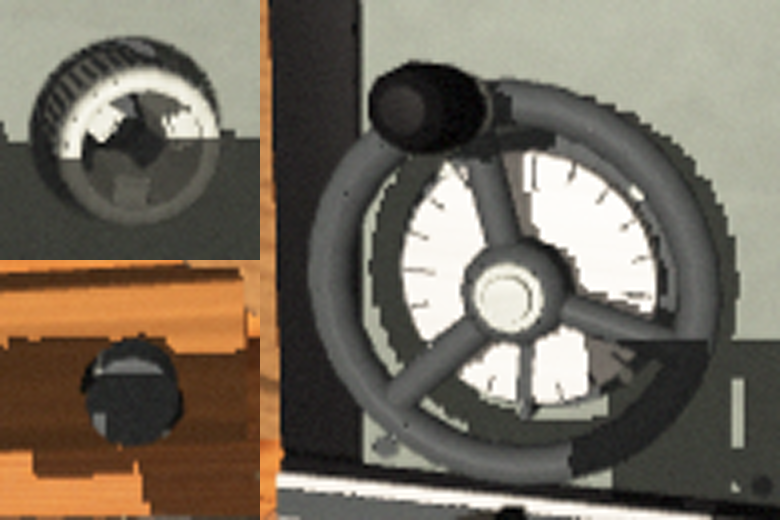

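```bash
cat >> h.py <<'E'
def head_hull(c,x,y,lx,ly):
    P=[]
    for z in (.058,.088):
        for a in np.linspace(0,2*np.pi,40): P.append(proj(c,[x+lx*z+.015*np.cos(a),y+ly*z+.015*np.sin(a),.01+z]))
    return cv2.convexHull(np.array(P,np.float32))
def mask(c):
    hsv=cv2.cvtColor(c["pixels"],cv2.COLOR_BGR2HSV); return (hsv[...,1]<75).astype(np.uint8)
E
python3 - <<'E'
from h import *
from scipy.optimize import minimize
w2=dict(np.load("w2.npz")); w1=dict(np.load("w1.npz"))
for n,w,u,v,z in (("wheel",w1,190,165.5,.167),("handle",w1,162.3,120.8,.221),("chuck",w1,319.2,178.9,.156),("bit",w2,251.2,189.2,.098)): print(n,np.round(ray(w,u,v,z),4))
b=ray(w2,251.2,189.2,.098)
bot.goto([b[0],b[1],.18],down(np.pi/2))
c=bot.read_camera("wrist"); np.savez("w3.npz",**c)
print("clock",bot.current_clock())
vs=[]
for w in (w2,c):
    m=mask(w); h=head_hull(w,b[0],b[1],0,0).reshape(-1,2); x0,y0=np.maximum(h.min(0)-8,0).astype(int); x1,y1=(h.max(0)+8).astype(int)
    vs.append((w,cv2.resize(m[y0:y1,x0:x1],None,fx=6,fy=6,interpolation=cv2.INTER_NEAREST),x0,y0))
def cost(p):
    s=0
    for w,m,x0,y0 in vs:
        h=(head_hull(w,*p).reshape(-1,2)+.5-[x0,y0])*6-.5; r=np.zeros_like(m); cv2.fillConvexPoly(r,np.round(h*16).astype(np.int32),1,shift=4)
        s+=1-(r&m).sum()/max(1,(r|m).sum())
    return s
best=minimize(cost,[b[0],b[1],0,0],method="Nelder-Mead",options=dict(initial_simplex=np.array([b[0],b[1],0,0])+np.vstack([np.zeros(4),np.diag([.006,.006,.05,.05])]),xatol=1e-4,fatol=1e-4))
p=best.x; print(p.round(4),best.fun,"head centre",p[:2]+p[2:]*.073)
im=[]
for w in (w2,c):
    o=cv2.resize(w["pixels"],None,fx=4,fy=4,interpolation=cv2.INTER_CUBIC); h=head_hull(w,*p).reshape(-1,2)
    cv2.polylines(o,[np.round((h+.5)*4).astype(int)],True,(0,255,0)); q=(h.mean(0)*4).astype(int)
    y,x=max(q[1]-190,0),max(q[0]-190,0); im.append(o[y:y+380,x:x+380])
cv2.imwrite("pics/c.png",np.hstack(im))
E
```

```text
wheel [ 0.5329 -0.07    0.167 ]
handle [ 0.5854 -0.0612  0.221 ]
chuck [ 0.5138 -0.2274  0.156 ]
bit [0.4292 0.1599 0.098 ]
clock 5.4917
[0.4282 0.1594 0.0196 0.0115] 0.18420725495223944 head centre [0.42962972 0.16019689]
```

View pics/c.png

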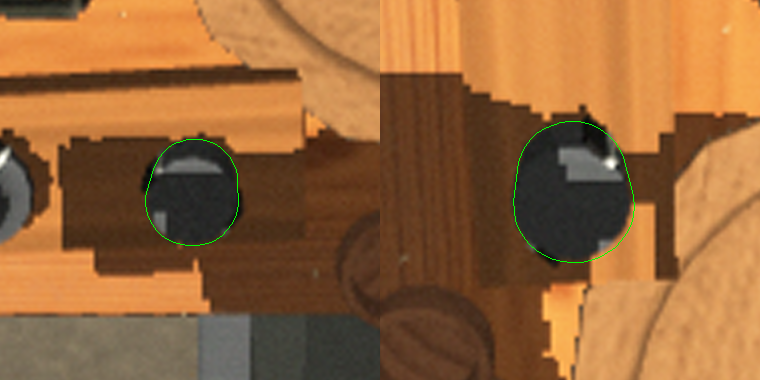

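The green outline fits the head in both views, so the bit's head centre is at (0.4296, 0.1602) with about 1° of lean. I'll grasp it and hover over the chuck, then check.

```bash
python3 - <<'E'
from h import *
r=down(np.pi/2)
bot.line_to([.4296,.1600,.0725],rot=r,max_speed=.12)
bot.set_gripper(0.2,30)
print("open",bot.current_opening(),bot.current_grip_force(),bot.current_contact_force())
bot.line_to([.4296,.1600,.30],max_speed=.2)
bot.goto([.5138,-.2277,.30],r)
bot.line_to([.5138,-.2277,.226],max_speed=.15)
print(bot.current_opening(),bot.current_grip_force(),bot.current_contact_force(),bot.current_clock())
c=bot.read_camera("wrist"); np.savez("w4.npz",**c)
o=cv2.resize(c["pixels"][100:300,150:360],None,fx=3,fy=3,interpolation=cv2.INTER_CUBIC); cv2.imwrite("pics/d.png",o)
for X in ([.5138,-.2277,.164],[.5138,-.2277,.156],[.5138,-.2277,.222]): print(proj(c,X), (proj(c,X)-[150,100]+.5)*3)
E
```

```text
open 0.31644370458718 29.97980922460556 [-0.38789427 -0.13717566 -0.50329139]
0.3158035196106615 29.97705638408661 [ 0.48938993 -0.11611598 -0.69009499] 10.9167
[257.17344219 204.81053517] [323.02032658 315.9316055 ]
[257.19125779 202.06756576] [323.07377337 307.70269729]
[257.00123379 231.32451298] [322.50370137 395.47353894]
```

View pics/d.png

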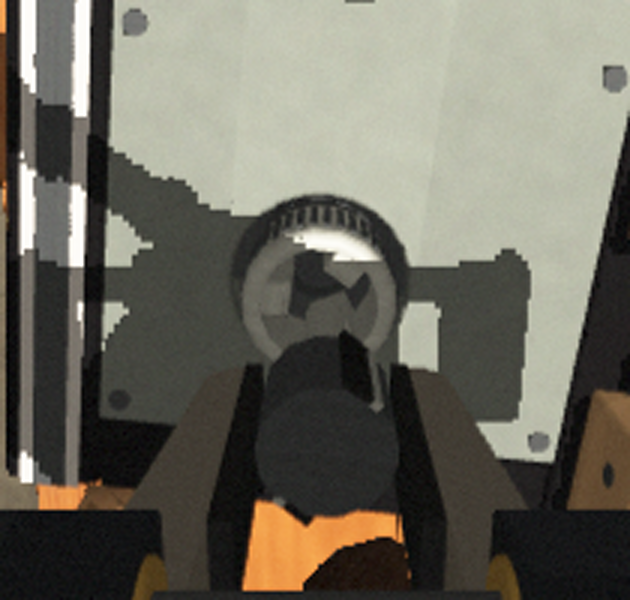

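The hover picture shows the bit head at (327,452) and the chuck rim centred near (320,303), so the chuck lies about 1.5 mm to −x and 1 mm to +y of my estimate. I'll correct that and lower it step by step while checking force.

```bash
python3 - <<'E'
from h import *
x,y=.5124,-.2270
bot.line_to([x,y,.226],max_speed=.1)
f0=bot.current_contact_force()
for z in list(np.arange(.219,.165,-.006))+list(np.arange(.164,.1545,-.0015)):
    bot.line_to([x,y,z],max_speed=.08)
    f=bot.current_contact_force()-f0; print(round(z,4),f.round(1),bot.current_ft_torque().round(2))
    if np.linalg.norm(f)>7: break
print(bot.current_ee_pos(),bot.current_opening(),bot.current_clock())
E
```

```text
0.219 [-0.4 -0.2 -0.9] [ 0.01 -0.13 -0.07]
0.213 [-0.7  0.  -1.3] [-0.03 -0.07 -0.04]
0.207 [-0.7 -0.9 -0.7] [-0.05 -0.07 -0.04]
0.201 [-0.4 -0.1 -1.6] [-0.09 -0.09 -0.01]
0.195 [-0.9 -0.6 -0.4] [ 0.01 -0.09 -0.01]
0.189 [-0.9 -0.7 -0.5] [-0.03 -0.05  0.04]
0.183 [-1.4 -0.5 -0.5] [-0.02 -0.08 -0.  ]
0.177 [-0.3 -0.2 -1.5] [ 0.02 -0.08 -0.01]
0.171 [-0.4 -1.1 -1.3] [-0.07 -0.1   0.02]
0.164 [-1.2 -1.4 -0.9] [ 0.02 -0.06 -0.01]
0.1625 [-0.1 -1.1 -1.6] [-0.05 -0.08  0.  ]
0.161 [-1.2 -0.6 -0.5] [-0.01 -0.13 -0.01]
0.1595 [-0.6 -0.5 -1.6] [-0.03 -0.08 -0.06]
0.158 [-2.  -1.   1.6] [ 0.01 -0.06 -0.02]
0.1565 [-2.7  0.4  8.9] [ 0.23  0.48 -0.03]
[ 0.51286978 -0.22752632  0.15834316] 0.31780775804301603 14.9667
```

Contact came exactly at the expected bottom depth. Next I'll release the bit, lower the fingers onto the sleeve and turn it.

```bash
python3 - <<'E'
from h import *
x,y=.5124,-.2272
bot.set_gripper(.76,30)
bot.line_to([x,y,.1365],max_speed=.08)
print("down",bot.current_contact_force().round(1))
bot.set_gripper(.3,12); f=bot.current_contact_force(); print("pinch",f.round(1),bot.current_opening()*92)
bot.set_gripper(.3,55); f=bot.current_contact_force(); print("pinch55",f.round(1),bot.current_opening()*92,bot.current_ee_pos())
for a in np.arange(.15,1.36,.15):
    bot.goto([x,y,.1365],down(np.pi/2-a))
    tz=bot.current_ft_torque(); print(round(a,2),bot.current_contact_force().round(1),tz.round(2),bot.current_ee_pos().round(4))
    if np.linalg.norm(bot.current_contact_force())>60: break
print(bot.current_opening()*92,bot.current_clock(),bot.current_joints().round(2))
E
```

```text
down [ 0.4 -0.4  0.5]
pinch [-3.8 -0.2  2.4] 50.79931977675724
pinch55 [-5.4 -0.7  4.1] 49.576624161589805 [ 0.51191369 -0.22734086  0.13681291]
0.15 [-4.7 -0.3  3.9] [-0.04  0.97 -0.27] [ 0.5119 -0.2274  0.1368]
0.3 [-5.7 -0.2  3.8] [ 0.    0.97 -0.24] [ 0.5119 -0.2274  0.1368]
0.45 [-5.5 -0.9  4.7] [ 0.02  1.   -0.25] [ 0.5119 -0.2273  0.1368]
0.6 [-4.7  0.8  4.5] [-0.02  0.9  -0.24] [ 0.5119 -0.2274  0.1368]
0.75 [-5.3 -0.6  4.4] [ 0.02  0.98 -0.21] [ 0.5119 -0.2274  0.1368]
0.9 [-5.8 -0.9  4.7] [-0.03  0.94 -0.27] [ 0.5119 -0.2274  0.1368]
1.05 [-5.2 -0.6  4.4] [ 0.06  0.97 -0.18] [ 0.512  -0.2274  0.1368]
1.2 [-4.3 -1.1  3.1] [ 0.05  1.02 -0.02] [ 0.5119 -0.2274  0.1368]
1.35 [-5.  -0.2  4.9] [0.06 0.95 0.25] [ 0.5119 -0.2274  0.1368]
49.5344081748008 19.1417 [-0.63  0.19  1.72 -0.    1.23  0.72]
```

The resisting torque rose from about 1.05 rad on, so the jaws are gripping. I'll turn a bit further, let go, back off and check.

```bash
python3 - <<'E'
from h import *
x,y=.5124,-.2272
bot.goto([x,y,.1365],down(np.pi/2-1.42)); print(bot.current_ft_torque().round(2))
bot.set_gripper(.78,30); print("rel",bot.current_ft_torque().round(2),bot.current_contact_force().round(1))
bot.line_to([x,y,.31],max_speed=.25)
bot.goto([.51,-.15,.31],down(0))
c=bot.read_camera("wrist"); np.savez("w5.npz",**c); print(bot.current_clock())
w1=dict(np.load("w1.npz"))
o=cv2.resize(c["pixels"][90:240,125:345],None,fx=3.6,fy=3.6,interpolation=cv2.INTER_CUBIC)
for X in ([x,y,.184],[x,y,.154]):
    q=[(proj(c,np.add(X,[.015*np.cos(a),.015*np.sin(a),0]))+.5-[125,90])*3.6 for a in np.linspace(0,6.28,40)]
    cv2.polylines(o,[np.round(q).astype(int)],True,(0,255,0))
cv2.imwrite("pics/e.png",o)
E
```

```text
[0.07 1.02 0.3 ]
rel [0.03 0.01 0.03] [-0.   0.5 -1.1]
21.2
```

View pics/e.png

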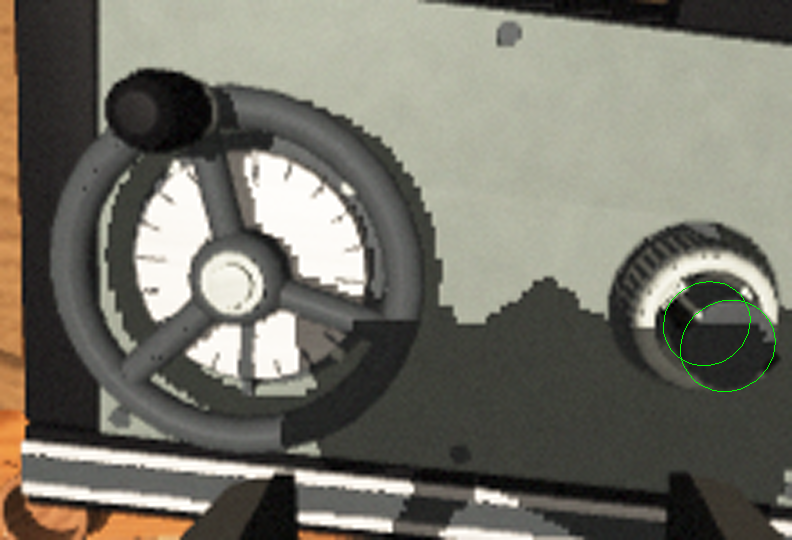

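The picture shows the bit upright in the chuck at (705,330) in agreement with the overlay, and the collar's bold mark at (248,360). Next I'll grip the crank handle and take up the slack with small steps, watching the tangential force.

```bash
cat >> h.py <<'E'
W=np.array([.5313,-.0692]); ZH=.184
def at(deg,v=.12):
    a=np.radians(deg); bot.line_to([W[0]+.055*np.cos(a),W[1]+.055*np.sin(a),ZH],max_speed=v)
def ft(deg,n=3):
    F=np.mean([bot.current_contact_force() for _ in range(n)],0); a=np.radians(deg)
    return -F[:2]@[np.sin(a),-np.cos(a)], F[:2]@[np.cos(a),np.sin(a)], F[2]
E
python3 - <<'E'
from h import *
A0=8.7; a=np.radians(A0)
P=[W[0]+.055*np.cos(a),W[1]+.055*np.sin(a)]
bot.goto(P+[.26],down(0)); bot.line_to(P+[ZH],max_speed=.12)
print("down",bot.current_contact_force().round(1))
bot.set_gripper(.1,25); print("grip",bot.current_contact_force().round(1),bot.current_opening()*92)
d=A0
for s in [10]*8+[5]*28:
    d-=s; at(d); f=ft(d); print(round(A0-d),np.round(f,1),end="; ")
    if A0-d>85 and f[0]>4: cnt=cnt+1
    else: cnt=0
    if cnt>=2: break
print(d,bot.current_opening()*92,bot.current_clock())
open("deg","w").write(str(d))
E
```

```text
down [-0.2 -0.5  0.8]
grip [0.4 0.9 0.5] 22.291484517626714
10 [-0.2 -0.2  0.5]; 20 [-0.4 -1.4  1. ]; 30 [-0.1 -2.5 -0.2]; 40 [-0.5 -3.4  1. ]; 50 [-0.4 -3.6  1.3]; 60 [-0.5 -4.7  1.7]; 70 [-1.  -5.3  1.3]; 80 [-1.1 -5.5  0.1]; 85 [-2.1 -5.4  1.2]; 90 [-0.  -5.2  0.5]; 95 [-0.2 -6.  -0.6]; 100 [-0.7 -3.9  0.4]; 105 [-0.6 -5.4 -0.5]; 110 [-0.8 -5.7 -0.1]; 115 [-0.7 -5.1 -1. ]; 120 [ 0.1 -6.   0.1]; 125 [ 0.7 -5.5 -2.2]; 130 [ 0.  -4.3 -2.6]; 135 [-0.6 -4.5 -2.8]; 140 [-1.2 -4.1 -3.2]; 145 [-1.3 -6.  -3.1]; 150 [-0.6 -5.4 -3.7]; 155 [-0.7 -4.3 -3.9]; 160 [ 0.1 -5.  -4.7]; 165 [-0.2 -3.7 -4.4]; 170 [-1.  -4.1 -3.4]; 175 [-1.4 -3.2 -4.1]; 180 [-0.4 -2.6 -3.5]; 185 [-1.6 -1.6 -3.3]; 190 [-0.7 -1.5 -3.4]; 195 [-0.2  0.2 -2.1]; 200 [ 3.1  0.4 -1.7]; 205 [ 4.   0.7 -0.2]; 210 [4.  1.9 0.5]; 215 [3.5 3.3 0.3]; 220 [2.8 2.8 0.9]; -211.3 21.578629007632376 32.3667
```

The screw engaged at about 197.5° of wheel travel: tangential force jumps from −0.5 to about +4 N. I'll wind on to just short of 197.5 + 720°, release and compare the collar.

```bash
python3 - <<'E'
from h import *
A0=8.7; t=220.; T=[]
while t<914.9:
    t=min(t+18,915); at(A0-t,.15); T.append(ft(A0-t,1)[0])
print(np.round(T,1),bot.current_clock(),bot.current_opening()*92,bot.current_ee_pos())
bot.set_gripper(.6,25)
p=bot.current_ee_pos(); bot.line_to([p[0],p[1],.29],max_speed=.25)
bot.goto([.51,-.15,.31],down(0))
c=bot.read_camera("wrist"); np.savez("w6.npz",**c); print(bot.current_clock())
# collar polar unwrap, before/after, at guessed collar-face height
w5=dict(np.load("w5.npz")); rows=[]
for w in (w5,c):
    th=np.radians(np.arange(0,360,.5)); r=np.arange(.014,.042,.0004)
    m=np.array([[proj(w,[W[0]+.0016+q*np.cos(a),W[1]-.0008+q*np.sin(a),.150]) for a in th] for q in r],np.float32)
    rows.append(cv2.resize(cv2.remap(w["pixels"],m[...,0],m[...,1],cv2.INTER_LINEAR),(780,140)))
crop=[cv2.resize(w["pixels"][90:225,130:350],(390,240),interpolation=cv2.INTER_CUBIC) for w in (w5,c)]
cv2.imwrite("pics/f.png",np.vstack(rows+[np.hstack(crop)]))
E
```

```text
[-0.7 -0.5 -0.1 -0.6 -0.7 -0.3 -0.5 -0.5 -0.1 -0.6 -0.6 -0.2 -0.7 -1.2
 -1.1 -0.1 -0.8 -0.8 -0.5 -0.1  0.  -0.1  0.2 -1.2 -1.1 -1.4  0.1 -0.8
 -0.4 -0.7  0.2 -0.1  0.1 -0.4 -1.4 -0.7 -1.  -1.3  1. ] 42.75 21.722071810191284 [ 0.47645852 -0.06354761  0.18404976]
44.4917
```

View pics/f.png

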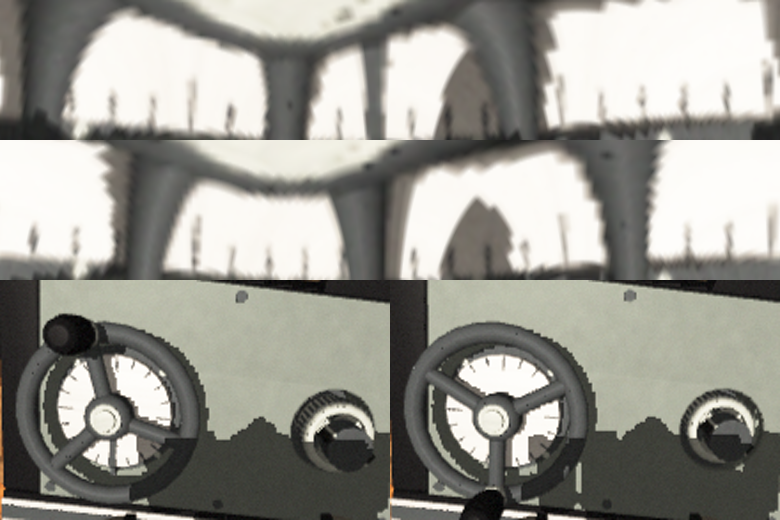

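The unwrapped collar, before and after, shows the marks about 1–5 px (0.5–2°) short of a whole match, and the bold mark (before at column 379) falls behind the spoke as expected. The chuck with its upright cutter has gone down. I'll quantify the residual and the drop.

```bash
python3 - <<'E'
from h import *
w5=dict(np.load("w5.npz"));w6=dict(np.load("w6.npz")); th=np.arange(0,360,.25); pr=[]
for w in (w5,w6):
    r=np.arange(.033,.0375,.0004)
    m=np.array([[proj(w,[W[0]+.0016+q*np.cos(a),W[1]-.0008+q*np.sin(a),.150]) for a in np.radians(th)] for q in r],np.float32)
    pr.append(cv2.remap(cv2.cvtColor(w["pixels"],cv2.COLOR_BGR2GRAY),m[...,0],m[...,1],cv2.INTER_CUBIC).astype(float).mean(0))
from scipy.ndimage import median_filter,gaussian_filter1d
d=[]
for p in pr:
    b=median_filter(p,61,mode="wrap"); x=np.clip(b-p,0,80); x[b<150]=0; d.append(gaussian_filter1d(x,3,mode="wrap"))
for x in d: # 20-fold phase
    print("phase deg",np.degrees(np.angle((x*np.exp(1j*20*np.radians(th))).sum()))/20, abs((x*np.exp(1j*20*np.radians(th))).sum())/x.sum())
cc=[(d[0]*np.roll(d[1],-k)).sum() for k in range(-60,61)]; print("after-before shift deg",(np.argmax(cc)-60)*.25, np.round(cc[36:85:4]))
# lift drop: fit cutter head circle in difference (head dark disc bottom silhouette): compare predicted top-of-head pixel
for z in (.184,.160): print(proj(w6,[.512+.0016,-.2273,z]))
E
```

```text
phase deg -6.441735901998902 0.33818768444252995
phase deg -4.120853494091971 0.43409434564866084
after-before shift deg 1.5 [  3634.   2731.   3967.  12385.  37009.  84427. 145409. 190404. 190247.
 145277.  85066.  38654.  14333.]
[326.00892705 184.30255109]
[321.26999033 179.30921697]
```

The screw is about 1.5–2° short. I'll do one small regrip to finish, check the collar again, and hand in if it's within a degree or so.

```bash
python3 - <<'E'
from h import *
from scipy.ndimage import median_filter,gaussian_filter1d
A0=8.7; a=np.radians(A0-915); P=[W[0]+.055*np.cos(a),W[1]+.055*np.sin(a)]
bot.goto(P+[.27],down(0)); bot.line_to(P+[ZH],max_speed=.15)
bot.set_gripper(.1,20); print("grip",bot.current_contact_force().round(1),bot.current_opening()*92)
at(A0-916.8,.02); print(np.round(ft(A0-916.8),1))
bot.set_gripper(.6,20); p=bot.current_ee_pos(); bot.line_to([p[0],p[1],.29],max_speed=.25)
bot.goto([.51,-.15,.31],down(0)); c=bot.read_camera("wrist"); np.savez("w7.npz",**c)
th=np.arange(0,360,.25); d=[]
for w in (dict(np.load("w5.npz")),c):
    r=np.arange(.033,.0375,.0004)
    m=np.array([[proj(w,[W[0]+.0016+q*np.cos(b),W[1]-.0008+q*np.sin(b),.150]) for b in np.radians(th)] for q in r],np.float32)
    p=cv2.remap(cv2.cvtColor(w["pixels"],cv2.COLOR_BGR2GRAY),m[...,0],m[...,1],cv2.INTER_CUBIC).astype(float).mean(0)
    b=median_filter(p,61,mode="wrap"); x=np.clip(b-p,0,80); x[b<150]=0; d.append(gaussian_filter1d(x,3,mode="wrap"))
cc=[(d[0]*np.roll(d[1],-k)).sum() for k in range(-60,61)]; s=(np.argmax(cc)-60)*.25
ph=[np.degrees(np.angle((x*np.exp(20j*np.radians(th))).sum()))/20 for x in d]
print("shift",s,ph[1]-ph[0],bot.current_clock(),bot.current_contact_force().round(1))
if abs(s)<=1.5: bot.job_done(); print("handed in")
E
```

```text
grip [-0.4 -1.5  1.3] 21.81124560653374
[4.6 0.4 2.6]
shift 0.0 1.5035630332310328 48.3083 [-0.1  0.2  0.5]
the job is handed in; nothing more can be done
handed in
```

I handed the job in at 48 s. The straight cutter stands upright on the bottom of the tightened chuck, and the lift is wound down two full turns, with the index collar's marks within 0–1.5° of their start position. The whole-turn count comes from the commanded handle travel after the slack. The other two cutters were left alone, and the robot is clear of everything.

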